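Unlock the breakfast-room cash box and hold its key turned

TASK

Take the red-headed key out of the wooden key stand and push it fully home in the brass keyhole on top of the cash box, working it past the stiff pins. Then turn it a quarter turn clockwise (seen from above) to its stop, so that the lid lifts off its catch, and finish while still gripping the key and holding it turned against its return spring: do not let go. Leave the other two keys in the stand and the glass and the ramekin where they are.

Things in the scene. Friction and masses are not known exactly. Their poses are not given: they have to be found in the camera images.
- red_key_grip (a point): Centre of the red plastic head of the steel double-bit key (25-50 g). Head: 9 mm thick along the key's x, 26 mm wide along y, 36 mm high along z (18 mm each way from here); z points up. Grip it across its thickness, with 30 N or more. Same after a half turn about z. At the start it stands upright in one of the three slots of the stand (which one varies), its wide side along the row.
- red_key_collar (a point): Centre of the underside of the red key's steel collar (26 mm in diameter, 5 mm thick), 23 mm below red_key_grip. This rests on the stand at the start and on the escutcheon when the key is fully home. Below it comes a round neck, 4.2 mm in diameter and 7.5 mm long, and then the flat bit.
- red_key_tip (a point): Lower end of the red key's flat steel bit, 25 mm below the collar's underside (48 mm below red_key_grip). The bit is 3.4 mm thick (key's x), 12 mm wide (key's y) and 17.5 mm long, its width tapering to 4 mm over the last 6 mm. Lift the key more than 25 mm to clear its slot.
- black_key_grip (a point): Centre of the head of the black-headed key, same shape as the red one; stays in its slot of the stand.
- yellow_key_grip (a point): Centre of the head of the yellow-headed key, same shape as the red one; stays in its slot of the stand.
- key_stand: Light wooden block, 56 (x) by 176 (y) by 42 mm high, fixed to the counter. Origin at the centre of its underside. Three upright slots in its top, in a row along its y at -54, 0 and +54 mm, hold the three keys with their collars resting on the top.
- keyhole (a point): Centre of the keyhole at the top face of the square brass escutcheon (44 by 44 mm, 100 mm above the counter) on the cash box. Axes of the box: z up, x from the lock to the lid's hinge. The slot runs along y: 14 mm (y) by 4.8 mm (x), countersunk to 20 by 10.8 mm at the mouth, 6 mm deep. The key goes straight down, its wide y axis along this y, either way round.
- keyhole_bottom (a point): Lower end of the lock cylinder, 27.5 mm below the keyhole. The cylinder's slot (13.8 by 4.9 mm) starts 6.5 mm below the keyhole. In it two stiff spring pins meet the bit when the collar is about 12 and 6 mm above the escutcheon; each needs some 5 to 15 N of push, and a small wiggle helps. The bit is free to turn only within about 1.5 mm of home, and when turned the key cannot come out.
- cylinder (a joint): Turn of the lock cylinder, rad: 0 at rest (key goes in or out only there), growing clockwise seen from above, to a hard stop at 1.60. A spring turns it back to 0 when let go; holding it at the stop takes about 0.1 N m. The key has about 0.2 rad of play in the cylinder, so the key itself turns about 1.8 rad to reach the stop.
- cash_lid (a joint): Opening of the lid, rad: 0 shut. The cylinder turns a cam that jacks the lid up as the key is turned, to about 0.14 at the stop (its front edge, 38 mm behind the keyhole, rises 17 mm); it sinks when the lock springs back. The dark teal steel cash box is fixed, 190 (x) by 250 (y) by 96 mm high; its lock rail is on the robot's side.
- tumbler_mid (a point): Middle of an empty drinking glass, 66 mm in diameter, 95 mm high, standing on the counter.
- ramekin_mid (a point): Middle of a white ramekin, 76 mm in diameter, 40 mm high, standing on the counter.
Not all that is in view belongs to the job. What is shaped like the part that bears red_key_grip but green or purple is not meant.

How it is judged:
By the outcome, as a careful person would: the job done as asked, in the order asked, and still so for the second after the job is handed in, while the arm keeps its last pose, push and grip.
It also fails if it takes over 51 s, if anything falls off the work surface, if the arm or the gripper's body presses on something with over 40 N, if the wrist force passes 120 N, or if a joint passes its speed limit or range.

ROBOT

A 6-joint arm with a two-finger parallel gripper is mounted at the origin on the work surface. World frame = base frame: x ahead of the robot, y to its left, z up, the work surface at z = 0. Lengths are in m, angles in rad, forces in N, time in s.
With the tool pointing down it reaches from about 0.325 to 0.75 m from the base axis. Payload 7.6 kg.
Tool frame: the origin (TCP) lies on the centre line of the jaws, within the pads' length; the fingertips stand 17 mm ahead of it and the grasp point (between the pads) lies 2 mm behind it; z points along the fingers, y is the line along which they close (so a half turn about z gives the same grasp; the last joint's range is limited). The gripper opens to 85 mm and grips with 20 to 120 N. Pads are 22 mm wide; open, the fingers measure 114 mm over their backs; the gripper's body (76 mm by 85 mm) begins 54 mm behind the grasp point. The pads swing forward as they close: fully open they stand 13 mm farther back than shut.
Start: joints at [-1.274, 0.052, 1.401, -0, 1.689, -0.07], TCP at [0.188, -0.49, 0.248] pointing down, gripper open.
Joint ranges: [-2.9, 2.9], [-0.91, 2.17], [0.12, 2.37], [-1.06, 4.2], [0.26, 2.73], [-2.93, 2.93]. Speed limits (rad/s): [2.57, 2.57, 3.01, 3.14, 3.14, 3.14].

INTERFACE

Orientations are given as a rotation vector (axis times angle).
In Python, from bench import manip gives the robot as it stands. The module is installed in compiled form; this text tells all that it offers.
- The arm moves only by the tool servo_tool, never from a script. Its arguments are lists of equal length, an entry for each row: "translation": the shift along the tool's x, y, z in m, a list of three; "delta_rot": the turn, a rotation vector about the tool's x, y, z in degrees, a list of three; "gripper": the opening in per cent of the stroke, from 0 (shut) to 100 (fully open). In form: {"translation": [[dx, dy, dz], ...], "delta_rot": [[ax, ay, az], ...], "gripper": [gripper, ...]}. A call has exactly 10 rows; each row shifts and turns the commanded pose from where the row before left it, along the tool's axes as they then stand; what a row does not reach is not made up. A row lasts 1/10 s, in which the tool goes at most 50 mm and 8.59 degrees, less where a joint would pass 70% of its speed; a pose out of reach is approached as far as the arm can. A call with a gripper value outside its range is refused whole. The fingers move at their own pace and stop on an object; "grip_force" is the grip in N (left out, the last holds). Time passes only in rows, so rows that do not move let the fingers close, or fill a call up. It gives the time, the measured TCP pose, the force, the opening and the grip force at its end, in the units of the state.
- manip.get_obs(): the state, without advancing time (a new reading comes with each control period).
- manip.capture(name): name is "scene" or "top" or "wrist"; returns the picture (480x640x3 uint8, red, green, blue); there is no depth.
- manip.camera_info(name): a dict with "intrinsics" (3x3 intrinsics, pixels), "D" ([k1, k2, p1, p2, k3] as OpenCV has them; the pictures are not rectified), "position" and "orientation" of the camera in the world; the wrist camera has in their place "tool_from_camera" (4x4, takes a point from camera to tool coordinates, whose origin is the TCP and whose axes are the flange's). Camera axes: x right, y down, z forward; pixel columns grow to the right and rows downward; lengths in m; the calibration is good to about 2 mm. A picture is of the moment at which its call begins: read the wrist's pose just before it. camera_info takes no time and is no camera call.
- manip.hand_in(): hands the job in; it is judged then, once.
The state is a dict: "t": time; "qpos": joint angles; "joint_velocities": joint speeds; "joint_efforts": joint torques, N m; "ee_pos": TCP position; "orientation": TCP orientation; "wrist_force": force on the tool from outside, world axes, zero at the start; "ft_torque": the same for the moment, N m; "grip_width": finger opening in m; "finger_force": force on a finger pad.
Only numpy, scipy, OpenCV 4.12 (cv2) and the standard library are available. Lean on these libraries where they do the work, as an engineer would, in place of code of your own. Each camera call takes 0.05 s, during which the arm holds its last target. There are 200 camera calls.

## Working session

There is one attempt and no reset: what is moved stays moved. The work goes in short steps, Python scripts to look and compute and a tool call to move; the robot and the scene stay as the last step left them, time stands still between calls to the robot, and variables do not carry over. Pictures are saved under pics/ and viewed, at most 10 in all, crops included, and the job is handed in when it is done.

Besides the shell and the picture viewer there is one more tool, called after "Emit:" in YAML: its name, and indented under it one key for each argument. servo_tool: Moves the arm, as the interface text tells. Its arguments: {"type":"object","properties":{"translation":{"type":"array"},"delta_rot":{"type":"array"},"gripper":{"type":"array"},"grip_force":{"type":"number"}},"required":["translation","delta_rot","gripper"]}

```bash
mkdir -p pics
cat > h.py <<'E'
import numpy as np,cv2
from scipy.spatial.transform import Rotation as R
from bench import manip
def cam(n,obs=None):
    c=manip.camera_info(n);K=np.array(c['intrinsics']);D=np.array(c['D'])
    if n=='wrist':
        T=np.array(c['tool_from_camera']);Rt=R.from_rotvec(obs['orientation']).as_matrix()
        return K,D,Rt@T[:3,:3],Rt@T[:3,3]+np.array(obs['ee_pos'])
    o=np.array(c['orientation']);Rm=R.from_rotvec(o).as_matrix() if o.size==3 else o
    return K,D,Rm,np.array(c['position'])
def ray(C,uv):
    K,D,Rm,p=C;q=cv2.undistortPoints(np.array([[uv]],float),K,D)[0,0]
    d=Rm@np.array([q[0],q[1],1]);return p,d/np.linalg.norm(d)
def onz(C,uv,z):
    p,d=ray(C,uv);return p+d*(z-p[2])/d[2]
def tri(rs):
    A=sum(np.eye(3)-np.outer(d,d) for p,d in rs);b=sum((np.eye(3)-np.outer(d,d))@p for p,d in rs)
    return np.linalg.solve(A,b)
def proj(C,X):
    K,D,Rm,p=C;return cv2.projectPoints(np.array([X],float),cv2.Rodrigues(Rm.T)[0],-Rm.T@p,K,D)[0][0,0]
E
python3 - <<'E'
from h import *
o=manip.get_obs();print(o)
for n in['scene','top','wrist']:
    im=manip.capture(n);cv2.imwrite(f'pics/{n}0.png',im[...,::-1])
    print(n,manip.camera_info(n))
E
```

```text
{'t': 0.0, 'qpos': array([-1.27429909e+00,  5.28658608e-02,  1.40172195e+00,  3.26257762e-05,
        1.68857669e+00, -7.02922129e-02]), 'joint_velocities': array([ 5.63227492e-04, -7.63021828e-05, -1.06145196e-05,  1.04066140e-03,
        2.36331469e-04,  1.26541697e-04]), 'joint_efforts': array([ 1.55304562e-03, -3.81675231e+01, -3.60180223e+01,  6.80427524e-05,
        6.35627308e-03, -5.71212786e-05]), 'ee_pos': array([ 0.1882313 , -0.48981215,  0.24745857]), 'orientation': array([-3.08736868e+00, -5.72647660e-01,  2.27974690e-04]), 'wrist_force': array([ 0.05364032, -0.42446128, -0.12063526]), 'ft_torque': array([-0.05522034, -0.04875088,  0.02594237]), 'finger_force': 0.0, 'grip_width': 0.08555012351596251}
scene {'intrinsics': array([[553.00645009,   0.        , 324.74037556],
       [  0.        , 553.00645009, 241.09490463],
       [  0.        ,   0.        ,   1.        ]]), 'D': array([-0.13468194,  0.        ,  0.        ,  0.        ,  0.        ]), 'position': array([ 1.31772444, -0.06331945,  0.67867878]), 'orientation': array([-1.67563023, -1.66959015,  0.83929783])}
[... 283 characters left out ...]
.04980334,  1.13976012]), 'orientation': array([-2.14820083,  2.1753597 , -0.14116873])}
wrist {'intrinsics': array([[400.57865266,   0.        , 316.54618578],
       [  0.        , 400.57865266, 244.09718777],
       [  0.        ,   0.        ,   1.        ]]), 'D': array([-0.0208154,  0.       ,  0.       ,  0.       ,  0.       ]), 'tool_from_camera': array([[ 4.52266358e-04, -9.66040876e-01, -2.58388894e-01,
         6.59313296e-02],
       [ 9.99999855e-01,  5.12085052e-04, -1.64205198e-04,
        -2.83566324e-04],
       [ 2.90946024e-04, -2.58388782e-01,  9.66040968e-01,
        -1.26190402e-01],
       [ 0.00000000e+00,  0.00000000e+00,  0.00000000e+00,
         1.00000000e+00]])}
```

View pics/scene0.png

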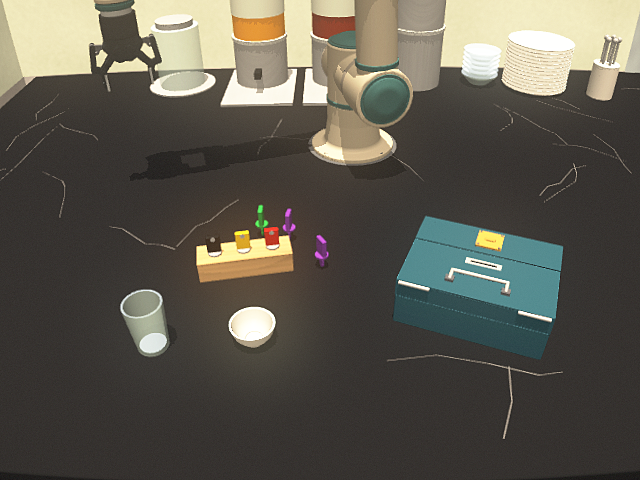

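View pics/top0.png

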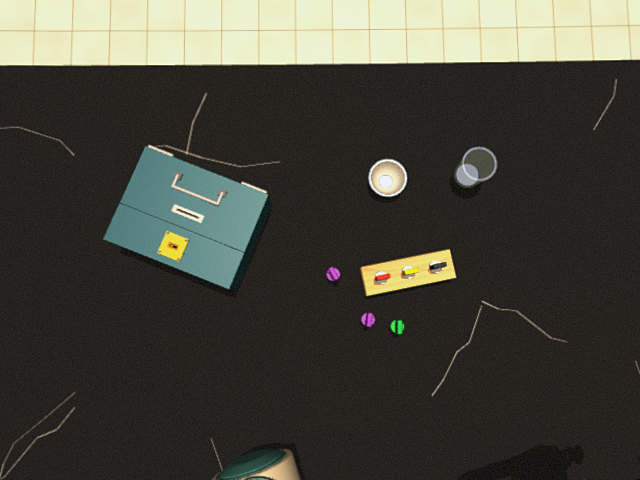

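The red key shows at scene (272,237) and top (382,277), in the stand's end slot nearest the box. The brass plate is at scene (490,240) and top (173,245). Next I'll measure both from the two views.

```bash
cat > m.py <<'E'
from h import *
def mask(hsv,lo,hi,box):
    m=cv2.inRange(hsv,lo,hi);z=np.zeros_like(m);x0,y0,x1,y1=box;z[y0:y1,x0:x1]=m[y0:y1,x0:x1];return z
def blob(m):
    n,l,s,c=cv2.connectedComponentsWithStats(m);i=1+np.argmax(s[1:,4]);return (l==i).astype(np.uint8),c[i],s[i]
S=cv2.imread('pics/scene0.png');T=cv2.imread('pics/top0.png')
hs=cv2.cvtColor(S,cv2.COLOR_BGR2HSV);ht=cv2.cvtColor(T,cv2.COLOR_BGR2HSV)
CS,CT=cam('scene'),cam('top')
for nm,lo,hi,bs,bt in [('red',(0,180,90),(6,255,255),(255,220,290,255),(365,260,400,290)),('yel',(20,180,90),(32,255,255),(230,225,255,255),(398,260,420,285)),('brass',(18,120,90),(34,255,255),(465,220,520,260),(150,225,195,270))]:
    ms,cs,ss=blob(mask(hs,lo,hi,bs));mt,ct,st=blob(mask(ht,lo,hi,bt))
    a,b=ray(CS,cs),ray(CT,ct);P=tri([a,b])
    r=cv2.minAreaRect(cv2.findNonZero(mt))
    q=[onz(CT,x,P[2])[:2] for x in cv2.boxPoints(r)]
    print(nm,cs,ss,ct,st,P.round(4),'gap',abs(np.dot(np.cross(a[1],b[1])/np.linalg.norm(np.cross(a[1],b[1])),a[0]-b[0])),np.round(q,4).tolist())
# stand corners by wood colour
mt,ct,st=blob(mask(ht,(10,60,110),(30,255,255),(350,240,470,305)))
r=cv2.minAreaRect(cv2.findNonZero(mt));q=np.array([onz(CT,x,.042) for x in cv2.boxPoints(r)])
print('stand',q.round(4).tolist(),q.mean(0),[np.linalg.norm(q[i]-q[i-1]) for i in range(2)])
E
python3 m.py
```

```text
red [271.26886792 235.65566038] [264 227  15  18 212] [382.61403509 276.71929825] [376 274  14   6  57] [ 0.4957 -0.1704  0.0677] gap 3.1398944627021834e-05 [[0.4977, -0.157], [0.5015, -0.1822], [0.4939, -0.1833], [0.49, -0.158]]
yel [242.13679245 239.24056604] [234 230  16  19 212] [410.56716418 271.02985075] [402 268  17   7  67] [ 0.5058 -0.2236  0.0675] gap 3.067123248707148e-05 [[0.5066, -0.2069], [0.5128, -0.2368], [0.5048, -0.2383], [0.4985, -0.2084]]
brass [489.48501362 239.70027248] [476 231  28  20 367] [172.66129032 245.94265233] [158 232  31  30 558] [0.5555 0.2176 0.0999] gap 0.0005921919400882078 [[0.544, 0.247], [0.5854, 0.2308], [0.5673, 0.1888], [0.526, 0.2052]]
stand [[0.5173, -0.1293, 0.042], [0.5508, -0.3058, 0.042], [0.4938, -0.315, 0.042], [0.4607, -0.1396, 0.042]] [ 0.50567521 -0.22243014  0.042     ] [np.float64(0.05748117304228344), np.float64(0.17965757601929191)]
```

Emit:
servo_tool:
  translation:
    - [0.04,-0.019,0.008]
    - [0.04,-0.019,0.008]
    - [0.04,-0.019,0.008]
    - [0.04,-0.019,0.008]
    - [0.04,-0.019,0.008]
    - [0.04,-0.019,0.008]
    - [0.04,-0.019,0.008]
    - [0.04,-0.019,0.008]
    - [0.04,-0.019,0.008]
    - [0.04,-0.019,0.008]
  delta_rot:
    - [0,0,0]
    - [0,0,0]
    - [0,0,0]
    - [0,0,0]
    - [0,0,0]
    - [0,0,0]
    - [0,0,0]
    - [0,0,0]
    - [0,0,0]
    - [0,0,0]
  gripper: [100,100,100,100,100,100,100,100,100,100]

```text
t: 1.15
ee_pos: [0.4945, -0.1676, 0.1678]
orientation: [3.089, 0.573, -0.0]
wrist_force: [0.6, -0.9, 0.3]
grip_width: 0.0854
finger_force: 0.0
```

Emit:
servo_tool:
  translation:
    - [0,0,0]
    - [0,0,0]
    - [0,0,0]
    - [0,0,0]
    - [0,0,0]
    - [0,0,0]
    - [0,0,0]
    - [0,0,0]
    - [0,0,0]
    - [0,0,0]
  delta_rot:
    - [0,0,-8]
    - [0,0,-8]
    - [0,0,-8]
    - [0,0,-8]
    - [0,0,-8]
    - [0,0,-8]
    - [0,0,-8]
    - [0,0,-8]
    - [0,0,-8]
    - [0,0,-8]
  gripper: [60,60,60,60,60,60,60,60,60,60]

```text
t: 2.15
ee_pos: [0.4934, -0.1692, 0.168]
orientation: [-1.991, -2.43, 0.0]
wrist_force: [0.4, 0.7, 0.4]
grip_width: 0.0511
finger_force: 0.0
```

```bash
cat >> h.py <<'E'
def yaw(o):
    M=R.from_rotvec(o['orientation']).as_matrix();return np.degrees(np.arctan2(M[1,1],M[0,1])),M
def plan(o,tgt,tyaw):
    y,M=yaw(o);d=M.T@(np.array(tgt)-o['ee_pos']);w=(tyaw-y+90)%180-90
    print('t',o['t'],'ee',o['ee_pos'].round(4),'tooly yaw',y.round(2),'tilt z',M[:,2].round(4),'| tool delta mm',(d*1000).round(1),'drot z',-round(w,2))
E
python3 - <<'E'
from h import *
o=manip.get_obs();im=manip.capture('wrist');cv2.imwrite('pics/w1.png',im[...,::-1])
plan(o,(.4957,-.1704,.069),10.75);print(proj(cam('wrist',o),(.4957,-.1704,.065)))
E
```

```text
t 2.15 ee [ 0.4934 -0.1692  0.168 ] tooly yaw 11.35 tilt z [-6.e-04  2.e-04 -1.e+00] | tool delta mm [-1.6  2.1 99. ] drot z 0.6
[318.94534921 253.91054346]
```

View pics/w1.png

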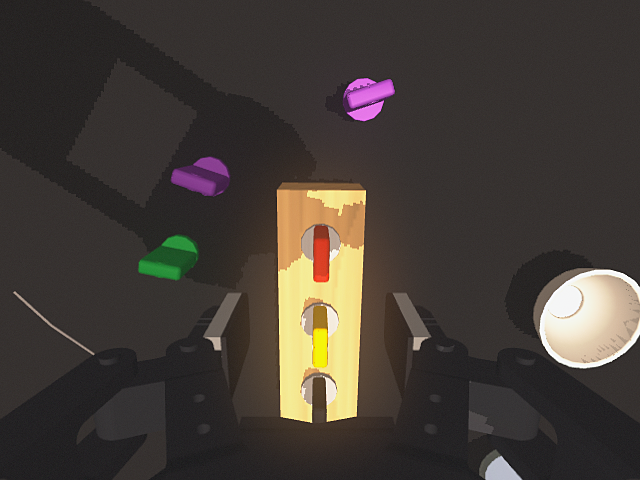

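The wrist view shows the red key at about (321,253), predicted at (319,254). Its wide side runs along the image columns, so it lies between the fingers. Next: a fine check.

Run:
```python
from h import *
o=manip.get_obs();C=cam('wrist',o)
h=cv2.cvtColor(cv2.imread('pics/w1.png'),cv2.COLOR_BGR2HSV)
for nm,a,b in[('red',0,6),('yel',24,32)]:
    m=cv2.inRange(h,(a,190,90),(b,255,255));m[:215]=0;m[385:]=0;m[:,:300]=0;m[:,345:]=0
    n,l,s,c=cv2.connectedComponentsWithStats(m);i=1+np.argmax(s[1:,4]);r=cv2.minAreaRect(cv2.findNonZero((l==i).astype(np.uint8)))
    print(nm,s[i],c[i],r,onz(C,c[i],.065).round(4))
    ct={'red':(382.6,276.7),'yel':(410.6,271.0)}[nm];print('tri wrist+top',tri([ray(C,c[i]),ray(cam('top'),ct)]).round(4))
    P=onz(C,c[i],.065);plan(o,(P[0],P[1],.069),10.75)
```

```text
red [314 226  15  56 723] [320.90733057 256.57676349] ((321.0, 253.5), (55.0, 14.0), 90.0) [ 0.4972 -0.1718  0.065 ]
tri wrist+top [ 0.4961 -0.1699  0.0716]
t 2.2 ee [ 0.4934 -0.1692  0.168 ] tooly yaw 11.74 tilt z [-6.e-04  2.e-04 -1.e+00] | tool delta mm [-3.3  3.3 98.9] drot z 0.99
yel [313 329  14  39 524] [319.58206107 347.72900763] ((319.5, 348.0), (38.0, 13.0), 90.0) [ 0.5089 -0.2312  0.065 ]
tri wrist+top [ 0.5057 -0.2209  0.084 ]
t 2.2 ee [ 0.4934 -0.1692  0.168 ] tooly yaw 11.74 tilt z [-6.e-04  2.e-04 -1.e+00] | tool delta mm [-63.9   2.6  98.9] drot z 0.99
```

Emit:
servo_tool:
  translation:
    - [-0.002,0.003,0.01]
    - [0,0,0.012]
    - [0,0,0.012]
    - [0,0,0.012]
    - [0,0,0.012]
    - [0,0,0.012]
    - [0,0,0.012]
    - [0,0,0.01]
    - [0,0,0.005]
    - [0,0,0]
  delta_rot:
    - [0,0,0.8]
    - [0,0,0]
    - [0,0,0]
    - [0,0,0]
    - [0,0,0]
    - [0,0,0]
    - [0,0,0]
    - [0,0,0]
    - [0,0,0]
    - [0,0,0]
  gripper: [50,45,40,35,35,35,35,35,35,35]

```text
t: 3.2
ee_pos: [0.4966, -0.1705, 0.0705]
orientation: [-2.014, -2.409, 0.001]
wrist_force: [-0.3, 0.5, -0.0]
grip_width: 0.0301
finger_force: 0.0
```

Run:
```python
from h import *
o=manip.get_obs();im=manip.capture('wrist');cv2.imwrite('pics/w2.png',im[...,::-1])
plan(o,(.4965,-.171,.071),10.75);print(o['grip_width'],o['wrist_force'])
```

```text
t 3.2 ee [ 0.4966 -0.1705  0.0705] tooly yaw 10.21 tilt z [-1.2e-03  4.0e-04 -1.0e+00] | tool delta mm [-0.4 -0.1 -0.5] drot z -0.54
0.030086053872556872 [-0.33329803  0.53110158 -0.03625897]
```

View pics/w2.png

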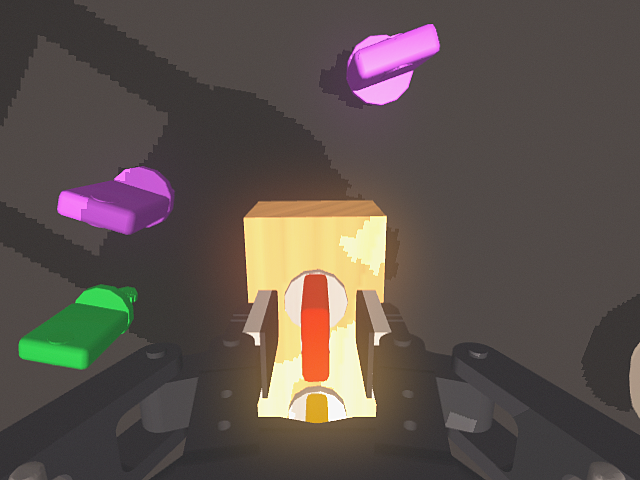

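The key sits between the pads (column 315, pad midline about 317), so I close with a firm grip and lift.

Emit:
servo_tool:
  translation:
    - [0,0,0]
    - [0,0,0]
    - [0,0,0]
    - [0,0,0]
    - [0,0,0]
    - [0,0,0]
    - [0,0,0]
    - [0,0,0]
    - [0,0,0]
    - [0,0,0]
  delta_rot:
    - [0,0,-0.4]
    - [0,0,0]
    - [0,0,0]
    - [0,0,0]
    - [0,0,0]
    - [0,0,0]
    - [0,0,0]
    - [0,0,0]
    - [0,0,0]
    - [0,0,0]
  gripper: [30,20,10,5,0,0,0,0,0,0]
  grip_force: 80

```text
t: 4.25
ee_pos: [0.4972, -0.1708, 0.072]
orientation: [2.006, 2.416, 0.0]
wrist_force: [0.4, -0.7, 5.3]
grip_width: 0.0074
finger_force: 79.5
```

Emit:
servo_tool:
  translation:
    - [0,0,-0.004]
    - [0,0,-0.006]
    - [0,0,-0.01]
    - [0,0,-0.015]
    - [0,0,-0.02]
    - [0,0,-0.02]
    - [0,0,-0.02]
    - [0,0,-0.02]
    - [0,0,-0.02]
    - [0,0,-0.005]
  delta_rot:
    - [0,0,0]
    - [0,0,0]
    - [0,0,0]
    - [0,0,0]
    - [0,0,0]
    - [0,0,0]
    - [0,0,0]
    - [0,0,0]
    - [0,0,0]
    - [0,0,0]
  gripper: [0,0,0,0,0,0,0,0,0,0]

```text
t: 5.25
ee_pos: [0.4977, -0.171, 0.2145]
orientation: [2.003, 2.414, 0.002]
wrist_force: [0.1, 0.6, -0.8]
grip_width: 0.0074
finger_force: 78.7
```

Run:
```python
from h import *
o=manip.get_obs()
plan(o,(.5555,.2176,.21),-21.4);print(o['grip_width'],o['wrist_force'],o['ft_torque'],o['finger_force'],o['qpos'])
d=np.array([.5555,.2176])-o['ee_pos'][:2]
```

```text
t 5.25 ee [ 0.4977 -0.171   0.2145] tooly yaw 10.62 tilt z [ 0.0044 -0.002  -1.    ] | tool delta mm [371.3 128.4   4. ] drot z 32.02
0.007443872732453102 [ 0.06148971  0.55496856 -0.75302418] [-0.02075413  0.00472141 -0.0141495 ] 78.69692087173462 [-4.01068122e-01  6.42560365e-02  1.45534002e+00 -8.93983743e-05
  1.61716706e+00 -5.86395440e-01]
```

Emit:
servo_tool:
  translation:
    - [0.02,0.007,0]
    - [0.04,0.014,0]
    - [0.044,0.015,0]
    - [0.044,0.015,0]
    - [0.044,0.015,0]
    - [0.044,0.015,0]
    - [0.044,0.015,0]
    - [0.044,0.015,0]
    - [0.032,0.012,0]
    - [0.015,0.005,0]
  delta_rot:
    - [0,0,0]
    - [0,0,0]
    - [0,0,0]
    - [0,0,0]
    - [0,0,0]
    - [0,0,0]
    - [0,0,0]
    - [0,0,0]
    - [0,0,0]
    - [0,0,0]
  gripper: [0,0,0,0,0,0,0,0,0,0]

```text
t: 6.25
ee_pos: [0.5539, 0.2203, 0.2102]
orientation: [-2.002, -2.419, 0.002]
wrist_force: [-0.4, 0.0, -0.9]
grip_width: 0.0076
finger_force: 78.6
```

Emit:
servo_tool:
  translation:
    - [0,0,0]
    - [0,0,0]
    - [0,0,0]
    - [0,0,0]
    - [0,0,0]
    - [0,0,0]
    - [0,0,0]
    - [0,0,0]
    - [0,0,0]
    - [0,0,0]
  delta_rot:
    - [0,0,4]
    - [0,0,6]
    - [0,0,6]
    - [0,0,6]
    - [0,0,6]
    - [0,0,4]
    - [0,0,0]
    - [0,0,0]
    - [0,0,0]
    - [0,0,0]
  gripper: [0,0,0,0,0,0,0,0,0,0]

```text
t: 7.25
ee_pos: [0.5544, 0.2174, 0.2112]
orientation: [2.594, 1.772, -0.0]
wrist_force: [0.4, -0.3, -0.7]
grip_width: 0.0075
finger_force: 78.6
```

Run:
```python
from h import *
o=manip.get_obs();plan(o,(.5555,.2176,.21),-21.4);print(o['wrist_force'],proj(cam('wrist',o),(.5555,.2176,.1)))
for n in['wrist','scene','top']:
    im=manip.capture(n);cv2.imwrite(f'pics/{n}3.png',im[...,::-1])
np.save('o3.npy',o,allow_pickle=True)
```

```text
t 7.25 ee [0.5544 0.2174 0.2112] tooly yaw -21.34 tilt z [-0.e+00 -2.e-04 -1.e+00] | tool delta mm [0.6 1.  1.2] drot z 0.06
[ 0.35688739 -0.31382552 -0.66044825] [317.67656583 247.03426496]
```

View pics/wrist3.png

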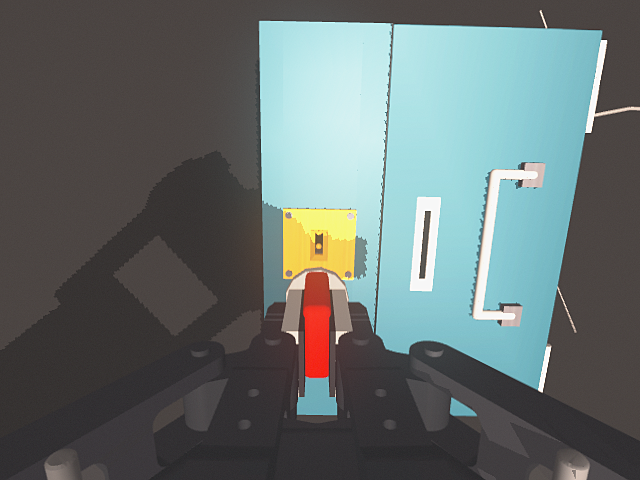

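The keyhole shows at wrist (319,243). The head's midline is near column 316. I'll zoom in on the key in the scene and wrist views.

Run:
```python
from h import *
o=np.load('o3.npy',allow_pickle=True).item()
S=cv2.imread('pics/scene3.png');W=cv2.imread('pics/wrist3.png')
u=proj(cam('scene'),o['ee_pos']-[0,0,.03]).astype(int);print(u)
a=cv2.resize(S[u[1]-40:u[1]+60,u[0]-35:u[0]+35],None,fx=6,fy=6,interpolation=2);b=cv2.resize(W[200:350,270:370],None,fx=4,fy=4,interpolation=2)
print('scene crop origin',u-[35,40])
cv2.imwrite('pics/z3.png',np.hstack([a[:600],b[:600]])[:,:800+20][:, :800])
```

```text
[497 200]
scene crop origin [462 160]
```

View pics/z3.png

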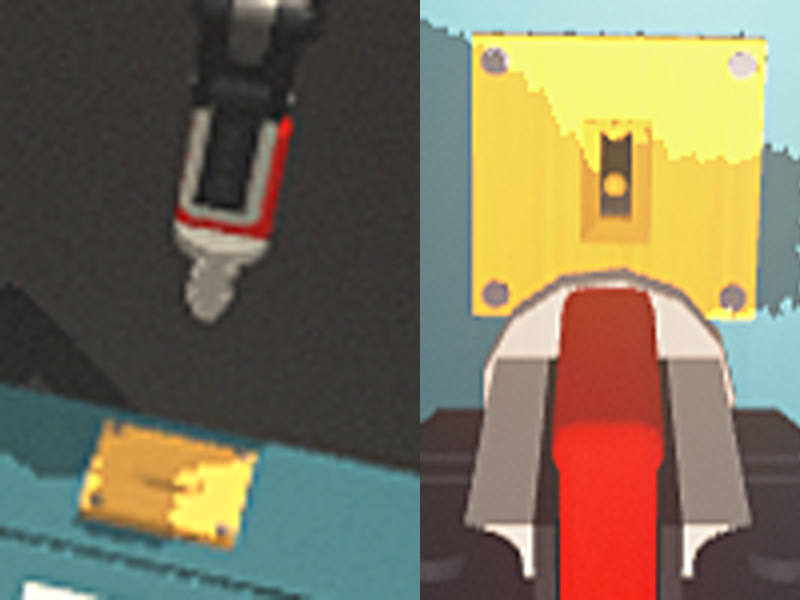

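Run:
```python
from h import *
o=np.load('o3.npy',allow_pickle=True).item();C=cam('wrist',o);y,M=yaw(o);ee=o['ee_pos'];tool=lambda P:((M.T@(P-ee))*1000).round(2)
kh=onz(C,(319.1,245.2),.1);print('keyhole wrist',kh.round(4),tool(kh))
print('keyhole wrist+scene tri',tri([ray(C,(319.1,245.2)),ray(cam('scene'),(462+167/6,160+484/6))]).round(4), 'top+scene',tool(np.array([.5555,.2176,.1])))
p,d=ray(cam('scene'),(496.3,213.5))
n=np.array([-d[1],d[0]]);n/=np.linalg.norm(n);print('tip lateral miss of axis mm',1000*n@(ee[:2]-p[:2]))
t=((ee[:2]-p[:2])@d[:2])/(d[:2]@d[:2]);z=(p+t*d)[2];print('tip z',z,'below TCP',ee[2]-z)
for dz in(.025,.027,.029):print('collar front',tool(onz(C,(318,267.5),ee[2]-dz)), 'head lateral', tool(onz(C,(317.3,300),ee[2]+.012)))
```

```text
keyhole wrist [0.5567 0.2184 0.1   ] [  1.77   1.87 111.22]
keyhole wrist+scene tri [0.5566 0.2179 0.0985] top+scene [  0.6    1.   111.22]
tip lateral miss of axis mm 2.4974315630674795
tip z 0.1551550285631247 below TCP 0.05606546268041865
collar front [15.9   0.88 25.  ] head lateral [ 17.66   0.53 -12.  ]
collar front [15.24  0.89 27.  ] head lateral [ 17.66   0.53 -12.  ]
collar front [14.58  0.89 29.  ] head lateral [ 17.66   0.53 -12.  ]
```

Key and keyhole agree along tool x. The keyhole is about 1.2 mm further along tool y, so I shift by that, go down to just above the plate and look.

Emit:
servo_tool:
  translation:
    - [0,0.0012,0.004]
    - [0,0,0.008]
    - [0,0,0.008]
    - [0,0,0.008]
    - [0,0,0.008]
    - [0,0,0.007]
    - [0,0,0.005]
    - [0,0,0.002]
    - [0,0,0]
    - [0,0,0]
  delta_rot:
    - [0,0,0]
    - [0,0,0]
    - [0,0,0]
    - [0,0,0]
    - [0,0,0]
    - [0,0,0]
    - [0,0,0]
    - [0,0,0]
    - [0,0,0]
    - [0,0,0]
  gripper: [0,0,0,0,0,0,0,0,0,0]

```text
t: 8.4
ee_pos: [0.5556, 0.2172, 0.1617]
orientation: [2.595, 1.771, 0.001]
wrist_force: [0.6, -0.4, -0.9]
grip_width: 0.0076
finger_force: 78.6
```

Run:
```python
from h import *
o=manip.get_obs();plan(o,(.5562,.218,.13),-21.4);print(o['wrist_force'])
W=manip.capture('wrist')[...,::-1];S=manip.capture('scene')[...,::-1];cv2.imwrite('pics/w4.png',W);cv2.imwrite('pics/s4.png',S);np.save('o4.npy',o,allow_pickle=True)
u=proj(cam('scene'),o['ee_pos']-[0,0,.04]).astype(int);print('origin',u-[33,50])
a=cv2.resize(S[u[1]-50:u[1]+50,u[0]-33:u[0]+33],None,fx=6,fy=6,interpolation=2);b=cv2.resize(W[200:350,270:370],None,fx=4,fy=4,interpolation=2)
cv2.imwrite('pics/z4.png',np.hstack([a,b]))
```

```text
t 8.4 ee [0.5556 0.2172 0.1617] tooly yaw -21.39 tilt z [ 6.e-04  1.e-04 -1.e+00] | tool delta mm [ 1.   0.2 31.7] drot z 0.01
[ 0.56781292 -0.44845092 -0.9337516 ]
origin [458 179]
```

View pics/z4.png

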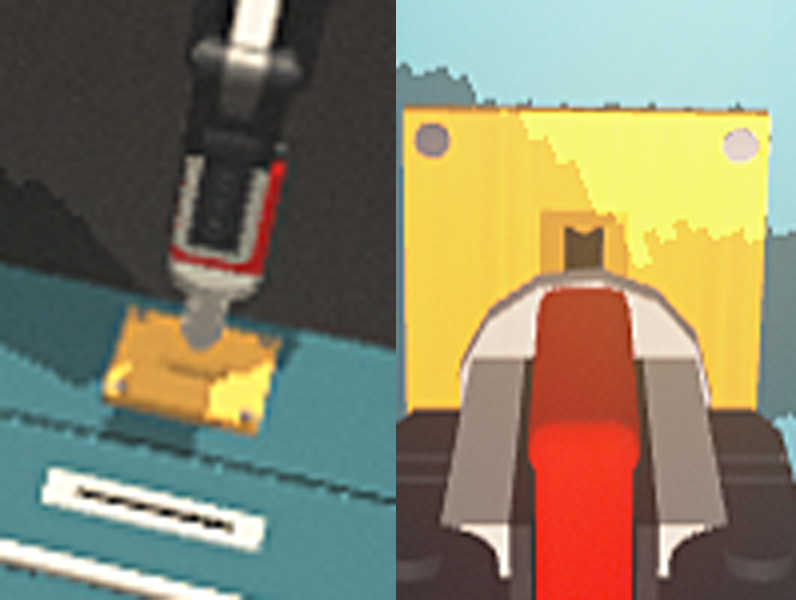

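Run:
```python
from h import *
o=np.load('o4.npy',allow_pickle=True).item();C=cam('wrist',o);y,M=yaw(o);ee=o['ee_pos'];tool=lambda P:((M.T@(P-ee))*1000).round(2)
print('countersink front (minus 10)',tool(onz(C,(317,253),.1)),'plate front (minus 22)',tool(onz(C,(317,200+107/4),.1)))
print('collar front (minus 13)',[tool(onz(C,(317.5,267.4),ee[2]-d)) for d in(.028,.03)])
Cs=cam('scene')
for nm,uv in(('tip',(458+204/6,179+345/6)),('hole',(458+195/6,179+372/6))):
    p,d=ray(Cs,uv);n=np.array([-d[1],d[0]])/np.hypot(*d[:2]);t=((ee[:2]-p[:2])@d[:2])/(d[:2]@d[:2])
    print(nm,'offset along tool x mm',1000*(n@(p[:2]-ee[:2]))/(n@M[:2,0]),'z',(p+t*d)[2], onz(Cs,uv,.1))
```

```text
countersink front (minus 10) [11.21  0.52 61.67] plate front (minus 22) [24.33  0.51 61.67]
collar front (minus 13) [array([14.95,  0.69, 28.01]), array([14.29,  0.69, 30.01])]
tip offset along tool x mm 3.1544525203413127 z 0.10776107577675498 [0.54638202 0.22397594 0.1       ]
hole offset along tool x mm 2.2378714041668197 z 0.09770081235578376 [0.55941767 0.21814653 0.1       ]
```

Key and keyhole now line up within about 0.5 mm, so I start the insertion and watch the force.

Emit:
servo_tool:
  translation:
    - [-0.0004,0,0.002]
    - [0,0,0.002]
    - [0,0,0.002]
    - [0,0,0.002]
    - [0,0,0.002]
    - [0,0,0.002]
    - [0,0,0.001]
    - [0,0,0.001]
    - [0,0,0]
    - [0,0,0]
  delta_rot:
    - [0,0,0]
    - [0,0,0]
    - [0,0,0]
    - [0,0,0]
    - [0,0,0]
    - [0,0,0]
    - [0,0,0]
    - [0,0,0]
    - [0,0,0]
    - [0,0,0]
  gripper: [0,0,0,0,0,0,0,0,0,0]

```text
t: 9.5
ee_pos: [0.5553, 0.2168, 0.1473]
orientation: [2.595, 1.771, 0.0]
wrist_force: [0.3, 0.4, -1.1]
grip_width: 0.0074
finger_force: 78.6
```

Emit:
servo_tool:
  translation:
    - [0,0,0.001]
    - [0,0,0.001]
    - [0,0,0.001]
    - [0,0,0.001]
    - [0,0,0.001]
    - [0,0,0.001]
    - [0,0,0.001]
    - [0,0,0.001]
    - [0,0,0]
    - [0,0,0]
  delta_rot:
    - [0,0,0]
    - [0,0,0]
    - [0,0,0]
    - [0,0,0]
    - [0,0,0]
    - [0,0,0]
    - [0,0,0]
    - [0,0,0]
    - [0,0,0]
    - [0,0,0]
  gripper: [0,0,0,0,0,0,0,0,0,0]
  grip_force: 110

```text
t: 10.5
ee_pos: [0.5554, 0.2163, 0.1393]
orientation: [2.595, 1.77, -0.001]
wrist_force: [-0.9, -2.9, 1.4]
grip_width: 0.0068
finger_force: 110.6
```

Emit:
servo_tool:
  translation:
    - [-0.0005,0,0.001]
    - [0,0,0.001]
    - [0,0,0.001]
    - [0,0,0.001]
    - [0,0,0.001]
    - [0,0,0.001]
    - [0,0,0]
    - [0,0,0]
    - [0,0,0]
    - [0,0,0]
  delta_rot:
    - [0,0,0]
    - [0,0,1]
    - [0,0,-2]
    - [0,0,2]
    - [0,0,-2]
    - [0,0,2]
    - [0,0,-2]
    - [0,0,1]
    - [0,0,0]
    - [0,0,0]
  gripper: [0,0,0,0,0,0,0,0,0,0]

```text
t: 11.5
ee_pos: [0.5555, 0.2164, 0.1343]
orientation: [2.595, 1.77, 0.002]
wrist_force: [-0.8, -2.6, 6.0]
grip_width: 0.0069
finger_force: 111.2
```

Emit:
servo_tool:
  translation:
    - [-0.0004,0,0.001]
    - [0,0,0.001]
    - [0,0,0.001]
    - [0,0,0.001]
    - [0,0,0.001]
    - [0,0,0.001]
    - [0,0,0]
    - [0,0,0]
    - [0,0,0]
    - [0,0,0]
  delta_rot:
    - [0,0,0]
    - [0,0,1]
    - [0,0,-2]
    - [0,0,2]
    - [0,0,-2]
    - [0,0,2]
    - [0,0,-2]
    - [0,0,1]
    - [0,0,0]
    - [0,0,0]
  gripper: [0,0,0,0,0,0,0,0,0,0]

```text
t: 12.5
ee_pos: [0.5561, 0.2168, 0.1301]
orientation: [2.594, 1.771, 0.008]
wrist_force: [-2.3, -1.2, 12.2]
grip_width: 0.0069
finger_force: 112.1
```

Emit:
servo_tool:
  translation:
    - [0,0,0.001]
    - [0,0,0.001]
    - [0,0,0.001]
    - [0,0,0.001]
    - [0,0,0]
    - [0,0,0]
    - [0,0,0]
    - [0,0,0]
    - [0,0,0]
    - [0,0,0]
  delta_rot:
    - [0,0,0]
    - [0,0,1]
    - [0,0,-2]
    - [0,0,2]
    - [0,0,-2]
    - [0,0,2]
    - [0,0,-2]
    - [0,0,1]
    - [0,0,0]
    - [0,0,0]
  gripper: [0,0,0,0,0,0,0,0,0,0]

```text
t: 13.5
ee_pos: [0.5564, 0.2169, 0.13]
orientation: [2.594, 1.771, 0.011]
wrist_force: [-11.5, -4.7, 30.9]
grip_width: 0.0072
finger_force: 115.1
```

Run:
```python
from h import *
o=manip.get_obs();plan(o,(.5562,.218,.13),-21.4);print(o['wrist_force'],o['ft_torque'],o['qpos'])
W=manip.capture('wrist')[...,::-1];S=manip.capture('scene')[...,::-1]
a=cv2.resize(S[185:285,450:516],None,fx=6,fy=6,interpolation=2);b=cv2.resize(W[200:350,270:370],None,fx=4,fy=4,interpolation=2)
cv2.imwrite('pics/z5.png',np.hstack([a,b]))
```

```text
t 13.5 ee [0.5564 0.2169 0.13  ] tooly yaw -21.36 tilt z [ 0.0068  0.003  -1.    ] | tool delta mm [ 0.9 -0.6 -0. ] drot z 0.04
[-11.46797384  -4.73637178  30.91394211] [-0.72294093  2.12633201  0.12394435] [3.09607181e-01 3.13835072e-01 1.34350411e+00 7.93585362e-04
 1.47686409e+00 6.82333656e-01]
```

View pics/z5.png

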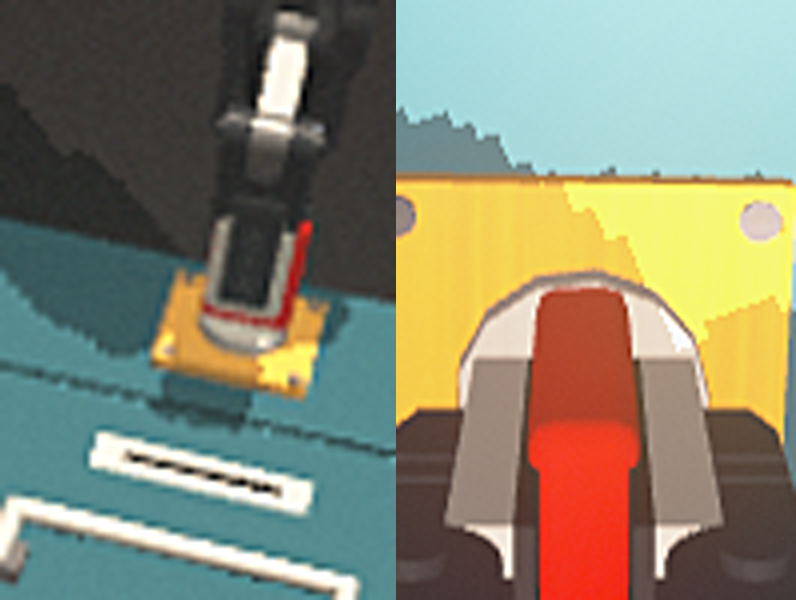

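The key is home: it stays at z = 0.130 under 31 N, and the collar sits on the plate in the view. I ease the push a little and start turning clockwise.

Emit:
servo_tool:
  translation:
    - [0,-0.0004,-0.002]
    - [0,0,0]
    - [0,0,0]
    - [0,0,0]
    - [0,0,0]
    - [0,0,0]
    - [0,0,0]
    - [0,0,0]
    - [0,0,0]
    - [0,0,0]
  delta_rot:
    - [0,0,0]
    - [0,0,2]
    - [0,0,4]
    - [0,0,5]
    - [0,0,5]
    - [0,0,5]
    - [0,0,5]
    - [0,0,5]
    - [0,0,5]
    - [0,0,4]
  gripper: [0,0,0,0,0,0,0,0,0,0]

```text
t: 14.6
ee_pos: [0.5554, 0.2178, 0.13]
orientation: [-3.042, -0.772, -0.009]
wrist_force: [-8.9, 0.2, 21.4]
grip_width: 0.0072
finger_force: 113.8
```

```bash
cat > s.py <<'E'
from h import *
o=manip.get_obs();plan(o,(.5562,.217,.13),-21.4);M=yaw(o)[1];print('F tool',(M.T@o['wrist_force']).round(1),'T tool',(M.T@o['ft_torque']).round(3),'q6',o['qpos'][5],o['grip_width'])
E
python3 s.py
```

```text
t 14.6 ee [0.5554 0.2178 0.13  ] tooly yaw -61.51 tilt z [ 0.0048  0.0039 -1.    ] | tool delta mm [0.3 1.  0. ] drot z -40.11
F tool [ -7.6  -4.4 -21.5] T tool [ 0.781 -1.383 -0.121] q6 1.3841005928692667 0.007176190300404501
```

Emit:
servo_tool:
  translation:
    - [-0.0005,-0.0005,0]
    - [0,-0.0002,0]
    - [0,-0.0002,0]
    - [0,-0.0002,0]
    - [0,-0.0002,0]
    - [0,-0.0002,0]
    - [0,-0.0002,0]
    - [0,-0.0002,0]
    - [0,-0.0002,0]
    - [0,0,0]
  delta_rot:
    - [0,0,3]
    - [0,0,6]
    - [0,0,6]
    - [0,0,6]
    - [0,0,6]
    - [0,0,6]
    - [0,0,6]
    - [0,0,6]
    - [0,0,6]
    - [0,0,4]
  gripper: [0,0,0,0,0,0,0,0,0,0]

```text
t: 15.6
ee_pos: [0.5553, 0.2188, 0.13]
orientation: [-3.053, 0.721, -0.009]
wrist_force: [-6.0, -2.8, 21.5]
grip_width: 0.0071
finger_force: 113.5
```

```bash
python3 s.py
```

```text
t 15.6 ee [0.5553 0.2188 0.13  ] tooly yaw -116.57 tilt z [ 0.0063  0.0028 -1.    ] | tool delta mm [1.7 1.2 0. ] drot z 84.83
F tool [ -4.    5.  -21.6] T tool [-0.815 -0.677 -0.164] q6 2.347728794457823 0.007105395678577044
```

Emit:
servo_tool:
  translation:
    - [0,-0.0002,0]
    - [0,-0.0002,0]
    - [0,-0.0001,0]
    - [0,0,0]
    - [0,0,0]
    - [0,0,0]
    - [0,0,0]
    - [0,0,0]
    - [0,0,0]
    - [0,0,0]
  delta_rot:
    - [0,0,3]
    - [0,0,3]
    - [0,0,2]
    - [0,0,2]
    - [0,0,2]
    - [0,0,2]
    - [0,0,0]
    - [0,0,0]
    - [0,0,0]
    - [0,0,0]
  gripper: [0,0,0,0,0,0,0,0,0,0]

```text
t: 16.6
ee_pos: [0.5554, 0.2191, 0.13]
orientation: [-2.945, 1.082, -0.008]
wrist_force: [-5.8, -2.4, 21.2]
grip_width: 0.0073
finger_force: 113.6
```

```bash
python3 s.py
```

```text
t 16.6 ee [0.5554 0.2191 0.13  ] tooly yaw -130.35 tilt z [ 0.006   0.0024 -1.    ] | tool delta mm [1.9 1.1 0. ] drot z 71.05
F tool [ -2.8   5.4 -21.2] T tool [-1.161 -0.531 -0.274] q6 2.5887537764569926 0.007335139521068799
```

Emit:
servo_tool:
  translation:
    - [0,0,0]
    - [0,0,0]
    - [0,0,0]
    - [0,0,0]
    - [0,0,0]
    - [0,0,0]
    - [0,0,0]
    - [0,0,0]
    - [0,0,0]
    - [0,0,0]
  delta_rot:
    - [0,0,2]
    - [0,0,2]
    - [0,0,1]
    - [0,0,0]
    - [0,0,0]
    - [0,0,0]
    - [0,0,0]
    - [0,0,0]
    - [0,0,0]
    - [0,0,0]
  gripper: [0,0,0,0,0,0,0,0,0,0]

```text
t: 17.6
ee_pos: [0.5554, 0.2192, 0.13]
orientation: [-2.895, 1.209, -0.007]
wrist_force: [-4.9, -2.4, 21.5]
grip_width: 0.0069
finger_force: 113.6
```

```bash
python3 s.py
python3 - <<'E'
from h import *
W=manip.capture('wrist')[...,::-1];S=manip.capture('scene')[...,::-1]
a=cv2.resize(S[200:350,390:570],None,fx=3,fy=3,interpolation=2);b=cv2.resize(W[200:350,280:366],None,fx=3,fy=3,interpolation=2)
cv2.imwrite('pics/z6.png',np.hstack([a,b])[:,:800])
E
```

```text
t 17.6 ee [0.5554 0.2192 0.13  ] tooly yaw -135.33 tilt z [ 0.0059  0.0026 -1.    ] | tool delta mm [2.1 1.  0. ] drot z 66.07
F tool [ -1.7   5.1 -21.5] T tool [-1.184 -0.489 -0.382] q6 2.6756616855408226 0.006861824253897663
```

View pics/z6.png

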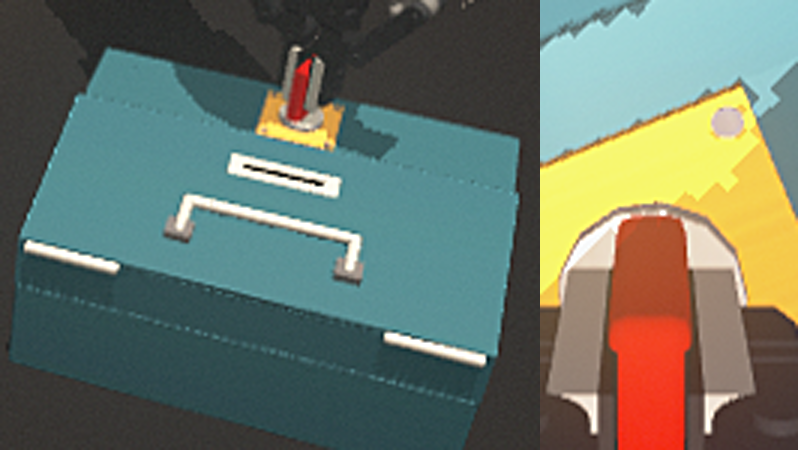

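The lid's front edge has risen and partly hides the brass plate in the scene view. The torque of 0.38 N m climbs steeply with angle, so the key is against its stop. I hand in while holding.

```bash
python3 -c "
from bench import manip
print(manip.hand_in())"
```

```text
the job is handed in; nothing more can be done
None
```

I handed the job in with the red key fully home and turned about 114° clockwise against its stop. The gripper was still holding it, the lid had lifted, and nothing else was touched; the hand-in returned no verdict.

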